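# Open the setting gauge and bring its pointer to the slotted tab

### The arm

A 6-joint arm with a two-finger parallel gripper is mounted at the origin on the work surface. World frame = base frame: x ahead of the robot, y to its left, z up, the work surface at z = 0. Lengths are in m, angles in rad, forces in N, time in s.
With the tool pointing down it reaches from about 0.375 to 0.9 m from the base axis. Payload 3.1 kg.
Tool frame: the origin (TCP) lies midway between the tips of the shut fingers; the grasp point (between the pads) lies 19 mm behind it; z points along the fingers, y is the line along which they close (so a half turn about z gives the same grasp; the last joint's range is limited). The gripper opens to 87 mm and grips with 3 to 60 N. Pads are 19 mm wide; open, the fingers measure 117 mm over their backs; the gripper's body (75 mm by 190 mm) begins 51 mm behind the grasp point.
Start: joints at [-1.317, 0.527, 1.433, -0, 1.181, -0.178], TCP at [0.262, -0.568, 0.223] pointing down, gripper open.
Joint ranges: [-3.08, 3.08], [-0.75, 2.2], [0.22, 2.44], [-1.43, 4.57], [0, 2.65], [-2.85, 2.85]. Speed limits (rad/s): [2.79, 2.79, 3.14, 3.14, 3.14, 3.14].

### API

Orientations are given as a unit quaternion [x, y, z, w].
In Python, from rig import robot gives the robot as it stands. The module is installed in compiled form; this text tells all that it offers.
- The arm moves only by the tool play_rows, never from a script. Its arguments are lists of equal length, an entry for each row: "gripper": the closure, from -1 (fully open) to 1 (shut); "delta_pos": the shift along the tool's x, y, z in cm, a list of three; "turn": the turn, a rotation vector about the tool's x, y, z in rad, a list of three. A call has 1 to 12 rows; each row is the pose to reach, as a shift and turn from the pose commanded when the call began, along the tool's axes at that moment; what a row does not reach only later rows make up. A row lasts 1/8 s, in which the tool goes at most 62.5 mm and 10.7 degrees, less where a joint would pass 70% of its speed; a pose out of reach is approached as far as the arm can. A call with a gripper value outside its range is refused whole. The fingers move at their own pace and stop on an object; "squeeze" is the grip in N (left out, the last holds). Time passes only in rows, so rows that repeat a pose let the fingers close. It gives the time, the measured TCP pose, the force, the opening and the grip force at its end, in the units of the state.
- robot.get_obs(): the state, without advancing time (a new reading comes with each control period).
- robot.camera(name): name is "side" or "top" or "wrist"; returns a dict with "color" (420x560x3 uint8, red, green, blue), "vfov" (degrees; the focal length in pixels is half the picture's height over the tangent of half this angle, whatever the lens; pixels are square), "cx", "cy" (the principal point, pixels), "R" (3x3) and "t" (3): a world point X has camera coordinates R X + t. Camera axes: x right, y down, z forward; pixel columns grow to the right and rows downward; lengths in m; the calibration is good to about 2 mm. A picture is of the moment at which its call begins. There is no depth.
- robot.hand_in(): hands the job in; it is judged then, once.
The state is a dict: "time": time; "q": joint angles; "joint_velocities": joint speeds; "joint_torque": joint torques, N m; "position": TCP position; "tool_rot": TCP orientation; "ft_force": force on the tool from outside, world axes, zero at the start; "moment": the same for the moment, N m; "grip_width": finger opening in m; "grip_force": force on a finger pad.
Only numpy, scipy, OpenCV 4.12 (cv2) and the standard library are available. Lean on these libraries where they do the work, as an engineer would, in place of code of your own. Each camera call takes 0.05 s, during which the arm holds its last target. There are 200 camera calls.

### The job

Swing the lid of the grey setting gauge open until it rests on its stop, then turn the black knob inside, a little at a time, until the black pointer's nose points squarely into the slot of the slotted steel tab (not at the plain tab), with no part of the nose's width outside the slot. Leave the lid open, move the pointer only by the knob and never press on it directly, and do not shift or knock over the things lying around the gauge.

Things in the scene. Friction and masses are not known exactly. Their poses are not given: they have to be found in the camera images.
- setter: the setting gauge, fixed: an open-topped grey sheet-metal case 200 (x) by 230 (y) by 85 mm high, walls 5 mm, shut by a flat lid at the start. Origin: centre of its underside; x away from the robot at yaw 0, y to its left, z up. Inside: the knob near the -y side; on the +y side a raised bed (top 48 mm high, x -85 to 85, y 29 to 109 mm) with the pointer and two steel tabs
- lid (a joint): angle of the grey lid (204 x 232 x 4 mm): 0 = closed, grows as it opens, 1.9 rad = resting on its stop, leaning back past upright. Hinged along the gauge's +y top edge, so its -y edge swings up and over towards +y. It falls shut if let go before upright and falls gently onto the stop past upright
- lid_hinge (a point): point on the hinge axis of the lid, mid-length; the axis runs along the gauge's x at gauge y +115 mm, 85 mm above the table
- lid_handle (a point): middle of the lid's handle, a round steel bar of 10 mm diameter along the gauge's x, 100 mm long between its two posts; its axis is 46 mm above the lid's underside (42 mm clear of the top face) and 208 mm from the hinge axis measured along the lid, 22 mm from the free edge. Turns with the lid
- knob (a joint): angle of the knob, grows clockwise seen from above, range 0 to 7 rad, stays where left. A screw couples it to the pointer: each rad clockwise carries the pointer 12 mm towards the gauge's +x (3.5 rad puts it at gauge x = 0). At 0 the knob's grip bar lies along the gauge's x; the bar's direction in the gauge is minus this angle about z
- knob_grip (a point): the point to grip on the knob's vertical axis, at gauge x 0, y -50 mm, 61 mm above the table; x axis along the bar. The knob: black disc 68 mm across (top 36 mm above the table) with an upright grip bar 64 mm long, 16 mm wide, its top 78 mm above the table (7 mm below the rim). Inner face of the case wall 60 mm from the axis on the -y side
- pointer: the black pointer: a slide 28 x 18 x 12 mm with a nose 4 mm wide and 16 mm long pointing to the gauge's +y. Origin: at the tip of the nose, at gauge y +68 mm, 50 mm above the table (its underside). Same axes as the gauge; moves only along the gauge's x
- slot_tab: the slotted dark steel tab, fixed on the bed: 26 mm wide (x), 29 mm long (y), 10 mm thick, with a slot 8 mm wide and 15 mm deep open towards the pointer, like a fork. Origin: middle of the slot's mouth, on its underside, gauge y +71 mm; same axes as the gauge. It stands 20 to 34 mm to one or the other side (gauge x) of the bed's middle
- plain_tab: the plain dark steel tab, fixed on the bed: the same outer size without a slot, on the other side of the bed's middle; not to be pointed at. Origin: middle of its edge nearest the pointer, on its underside
- plug_a: loose steel connector plug standing upright, 35 mm across, 75 mm high; origin at the centre of its foot
- plug_b: a second plug, the same
- plug_c: a third plug, the same
- bottle: loose amber bottle, 60 mm across, 130 mm high, standing upright; origin at the centre of its foot
- tweezers: loose steel tweezers lying flat, 140 mm long along their x, 8 mm high; origin under their middle
- parts_box: loose clear plastic box, open on top, 80 x 100 x 35 mm; origin under its centre
- bin: loose small blue bin, open on top, 160 x 110 x 70 mm; origin under its centre

How it is judged:
By the outcome, as a careful person would: the job done as asked, in the order asked, and still so for the second after the job is handed in, with the robot touching nothing.
It also fails if it takes over 72 s, if anything falls off the work surface, if the arm or the gripper's body presses on something with over 40 N, if the wrist force passes 120 N, or if a joint passes its speed limit or range.

## Working session

There is one attempt and no reset: what is moved stays moved. The work goes in short steps, Python scripts to look and compute and a tool call to move; the robot and the scene stay as the last step left them, time stands still between calls to the robot, and variables do not carry over. Pictures are saved under pics/ and viewed, at most 12 in all, crops included, and the job is handed in when it is done.

Besides the shell and the picture viewer there is one more tool, called after "Emit:" as name(argument=value, ...) on one line, values as JSON. play_rows: Moves the arm, as the interface text tells. Its arguments: {"type":"object","properties":{"gripper":{"type":"array","items":{"type":"number"}},"delta_pos":{"type":"array","items":{"type":"array","items":{"type":"number"}}},"turn":{"type":"array","items":{"type":"array","items":{"type":"number"}}},"squeeze":{"type":"number"}},"required":["gripper","delta_pos","turn"]}

```bash
mkdir -p pics; cat > h.py <<'E'
from rig import robot
import numpy as np, cv2
from scipy.spatial.transform import Rotation as Rn
def cam(n,save=None):
    c=robot.camera(n); c['f']=c['color'].shape[0]/2/np.tan(np.radians(c['vfov'])/2); c['R']=np.array(c['R']);c['t']=np.array(c['t'])
    if save: cv2.imwrite('pics/'+save,c['color'][:,:,::-1])
    return c
def proj(c,X):
    p=np.atleast_2d(X)@c['R'].T+c['t']; return p[:,:2]/p[:,2:]*c['f']+[c['cx'],c['cy']]
def ray(c,uv):
    d=np.c_[(np.atleast_2d(uv)-[c['cx'],c['cy']])/c['f'],np.ones(len(np.atleast_2d(uv)))]@c['R']
    return -c['R'].T@c['t'],d
def plane(c,uv,z):
    o,d=ray(c,uv); return o+d*((z-o[2])/d[:,2:])
def tri(c1,u1,c2,u2):
    o1,d1=ray(c1,u1);o2,d2=ray(c2,u2); out=[]
    for a,b in zip(d1,d2):
        s=np.linalg.lstsq(np.c_[a,-b],o2-o1,rcond=None)[0]; p=o1+a*s[0];q=o2+b*s[1]; out.append(np.r_[(p+q)/2,np.linalg.norm(p-q)])
    return np.array(out)
def delta(Xw):
    "world TCP target -> tool-frame shift in cm from current measured pose"
    s=robot.get_obs(); return Rn.from_quat(s['tool_rot']).inv().apply(np.array(Xw)-s['position'])*100
E
python3 - <<'E'
from h import *
np.set_printoptions(precision=4,suppress=True)
a=cam('top','top0.png');b=cam('side','side0.png');
for c in (a,b): print(c['f'],c['cx'],c['cy'],-c['R'].T@c['t'],c['R'])
s=robot.get_obs();print(s)
cv2.imwrite('pics/both.png',cv2.resize(np.vstack([a['color'],b['color']])[:,:,::-1],(400,600)))
E
```

```text
412.9612290757442 282.47639318381727 209.88137954179888 [ 0.5001 -0.0061  0.9349] [[-0.021  -0.9998 -0.005 ]
 [-0.9946  0.0214 -0.1012]
 [ 0.1013  0.0029 -0.9949]]
439.9408946576444 282.21448570398087 208.20558001085269 [ 0.415  -0.8229  0.7016] [[ 0.9759 -0.2183 -0.004 ]
 [-0.1309 -0.5698 -0.8113]
 [ 0.1748  0.7922 -0.5847]]
{'time': 0.1, 'q': array([-1.3175,  0.5284,  1.4338, -0.    ,  1.1814, -0.1785]), 'joint_velocities': array([ 0.0015, -0.0021, -0.003 , -0.    ,  0.0005,  0.001 ]), 'joint_torque': array([ -0.    , -44.0985, -17.7152,   0.0634,   0.0534,  -0.    ]), 'position': array([ 0.2614, -0.567 ,  0.2217]), 'tool_rot': array([ 0.9768,  0.2142, -0.0001, -0.001 ]), 'ft_force': array([-1.2149,  0.7869, -0.0534]), 'moment': array([ 0.0148, -0.0138,  0.0221]), 'grip_force': 0.0, 'grip_width': 0.08717563962092122}
```

View pics/top0.png

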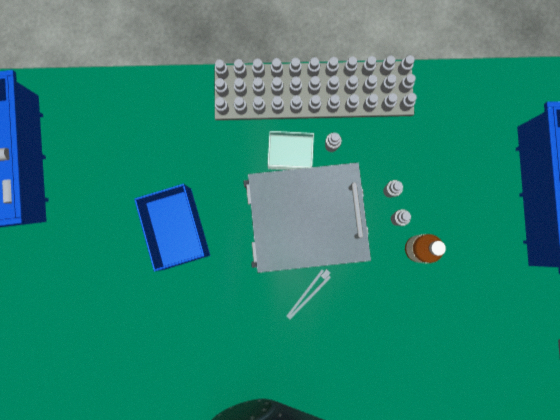

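View pics/side0.png

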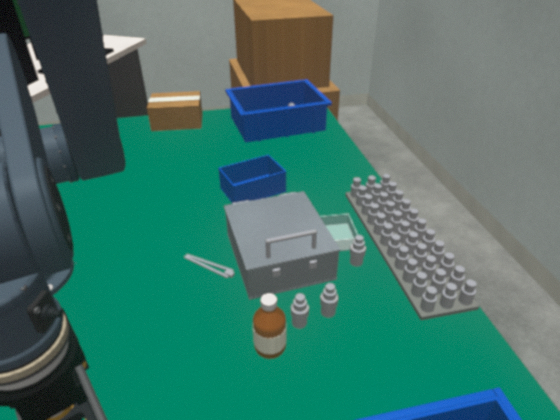

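The top view shows the grey lid with corners at about (249,173), (358,164), (369,261) and (257,271). The handle runs from (354,184) to (360,237) on the -y side. The side view shows the handle at about (268,242)–(315,235), with plugs and the bottle standing on its -y side. Next I measure the handle in both views.

```bash
python3 - <<'E'
from h import *
np.set_printoptions(precision=4,suppress=True)
a=cam('top');b=cam('side')
g=cv2.cvtColor(a['color'],cv2.COLOR_RGB2HSV)
m=((g[:,:,1]<60)).astype(np.uint8); m[:120]=0;m[300:]=0
m=cv2.morphologyEx(m,cv2.MORPH_OPEN,np.ones((9,9)))
cs,_=cv2.findContours(m,0,2); c=max(cs,key=cv2.contourArea)
r=cv2.minAreaRect(c);box=cv2.boxPoints(r);print(r);
P=plane(a,box,.089);print(P, np.linalg.norm(np.diff(P,axis=0),axis=1)); 
print('yaw edges',np.degrees(np.arctan2(*np.diff(P[:,:2],axis=0).T[::-1])), P.mean(0))
for n,c,(y0,y1,x0,x1) in (('top',a,(150,280,330,390)),('side',b,(220,275,250,330))):
    im=cv2.resize(c['color'][y0:y1,x0:x1,::-1],None,fx=6 if n=='side' else 4,fy=6 if n=='side' else 4,interpolation=cv2.INTER_CUBIC)
    cv2.imwrite(f'pics/c_{n}.png',im)
t=cv2.imread('pics/c_top.png');s=cv2.imread('pics/c_side.png')
o=np.zeros((max(t.shape[0],s.shape[0]),t.shape[1]+s.shape[1],3),np.uint8);o[:t.shape[0],:t.shape[1]]=t;o[:s.shape[0],t.shape[1]:]=s
print(t.shape,s.shape);cv2.imwrite('pics/c.png',o)
E
```

```text
((305.6980285644531, 198.98019409179688), (134.4295196533203, 116.22034454345703), 84.2894058227539)
[[ 0.7398  0.0797  0.089 ]
 [ 0.7592 -0.1635  0.089 ]
 [ 0.4799 -0.1797  0.089 ]
 [ 0.4615  0.0556  0.089 ]] [0.244  0.2798 0.236 ]
yaw edges [ -85.4356 -176.676    94.4688] [ 0.6101 -0.052   0.089 ]
(520, 240, 3) (330, 480, 3)
```

View pics/c.png

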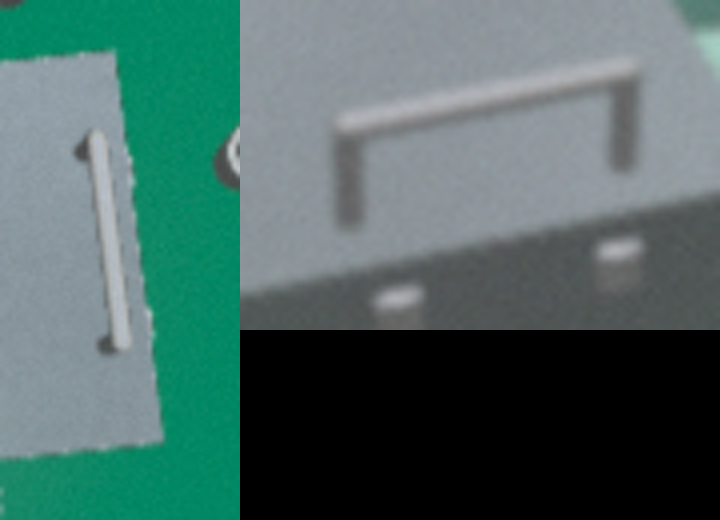

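The crop shows the handle ends at full-image (354,183) and (360.2,236.8) in top, and at (315.3,231.3) and (267,240.7) in side.

```bash
python3 - <<'E'
from h import *
np.set_printoptions(precision=4,suppress=True)
a=cam('top');b=cam('side')
H=tri(a,[[354,183.6],[360.2,236.4]],b,[[315,231.6],[267.5,240.9]]);print(H,H.mean(0))
d=H[0]-H[1];print('len',np.linalg.norm(d[:3]),'yaw h',np.degrees(np.arctan2(d[1],d[0])))
L=plane(a,[[249,173],[358.75,162.75],[370.75,260],[257,271]],.089);print(L,np.linalg.norm(np.roll(L,-1,0)-L,axis=1))
for i,j in ((3,0),(2,1)): e=L[j]-L[i];print(np.degrees(np.arctan2(e[1],e[0])))
Hp=plane(a,[[354,183.6],[360.2,236.4]],.131);print(Hp)
d=Hp[0]-Hp[1];print(np.degrees(np.arctan2(d[1],d[0])))
s=robot.get_obs();R=Rn.from_quat(s['tool_rot']).as_matrix();print(R)
E
```

```text
[[ 0.6321 -0.1458  0.1312  0.0026]
 [ 0.5294 -0.1538  0.1319  0.0052]] [ 0.5808 -0.1498  0.1316  0.0039]
len 0.10301351130516807 yaw h 4.454410957290957
[[ 0.6647  0.0643  0.089 ]
 [ 0.6813 -0.1644  0.089 ]
 [ 0.48   -0.1808  0.089 ]
 [ 0.4627  0.0506  0.089 ]] [0.2293 0.202  0.2321 0.2025]
3.8684098294939564
4.653716772242298
[[ 0.6309 -0.1456  0.131 ]
 [ 0.5269 -0.1536  0.131 ]]
4.421587831121834
[[ 0.9082  0.4185 -0.0002]
 [ 0.4185 -0.9082  0.0008]
 [ 0.0002 -0.0008 -1.    ]]
```

Handle centre is about (0.580, -0.150, 0.131), gauge yaw about 4.35°, gauge centre about (0.573, -0.057). Next I move above the handle.

Emit:
play_rows(gripper=[-1,-1,-1,-1,-1,-1,-1,-1,-1,-1,-1,-1], delta_pos=[[2,-1,0],[6,-3,0],[10.5,-5.5,0],[15.5,-8.2,0],[20.5,-10.8,0],[25.5,-13.5,0],[30.5,-16.1,0],[35.5,-18.7,0],[40,-21.1,0],[43.5,-23,0],[45.5,-24,0],[46.4,-24.5,0]], turn=[[0,0,0.03],[0,0,0.06],[0,0,0.1],[0,0,0.13],[0,0,0.16],[0,0,0.2],[0,0,0.23],[0,0,0.27],[0,0,0.3],[0,0,0.33],[0,0,0.35],[0,0,0.356]])

```text
time: 1.8
position: [0.581, -0.1497, 0.2225]
tool_rot: [0.999, 0.039, -0.0, 0.0]
ft_force: [0.7, 0.7, -0.1]
grip_width: 0.0871
grip_force: 0.0
```

```bash
python3 - <<'E'
from h import *
np.set_printoptions(precision=4,suppress=True)
w=cam('wrist','w0.png');cam('top','top1.png')
s=robot.get_obs();print(s['q'],s['position'],Rn.from_quat(s['tool_rot']).as_matrix(),-w['R'].T@w['t'],w['f'])
print(proj(w,[[.6315,-.1457,.131],[.528,-.1537,.131]]), delta([.580,-.150,.112]))
E
```

```text
[-0.4395  0.4935  1.4979 -0.0001  1.1502  1.0542] [ 0.5807 -0.1504  0.2225] [[ 0.997   0.077  -0.0001]
 [ 0.077  -0.997  -0.    ]
 [-0.0001  0.     -1.    ]] [ 0.6531 -0.1442  0.3853] 357.4310484407351
[[279.6416 141.1659]
 [279.6291 276.2095]] [-0.0643 -0.0433 11.0462]
```

View pics/w0.png

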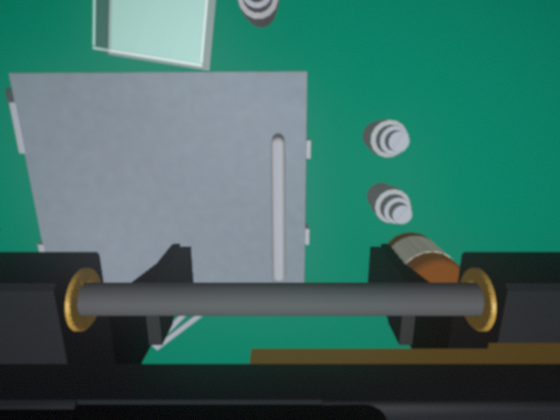

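The wrist view shows the handle bar at u≈279, v 135–280, which matches the prediction of 279.6. I descend and grip.

Emit:
play_rows(gripper=[-1,-1,-0.5,-0.2,0,0,1,1,1,1,1,1], delta_pos=[[0,0,2],[0,0,5],[0,0,8],[0,0,10],[0,0,10.8],[0,0,11],[0,0,11],[0,0,11],[0,0,11],[0,0,11],[0,0,11],[0,0,11]], turn=[[0,0,0],[0,0,0],[0,0,0],[0,0,0],[0,0,0],[0,0,0],[0,0,0],[0,0,0],[0,0,0],[0,0,0],[0,0,0],[0,0,0]], squeeze=20)

```text
time: 3.4
position: [0.5804, -0.1487, 0.1128]
tool_rot: [0.999, 0.038, -0.0, -0.002]
ft_force: [0.6, 4.9, 2.0]
grip_width: 0.009
grip_force: 20.0
```

```bash
python3 - <<'E'
from h import *
np.set_printoptions(precision=4,suppress=True)
s=robot.get_obs();print(s['position'],s['ft_force'],s['grip_width'],s['grip_force'])
# arc in tool frame (tool y = -gauge y, z down), cm
h=lambda t:np.array([-.208*np.cos(t)+.046*np.sin(t),.208*np.sin(t)+.046*np.cos(t)])
for t in np.arange(0,1.91,.08):
    d=(h(t)-h(0))*100; print(round(t,2),[0,round(-d[0],1),round(-d[1],1)])
E
```

```text
[ 0.5804 -0.1487  0.1128] [0.583  4.8966 1.9954] 0.009045168535741567 19.983849227428436
0.0 [0, np.float64(-0.0), np.float64(-0.0)]
0.08 [0, np.float64(-0.4), np.float64(-1.6)]
0.16 [0, np.float64(-1.0), np.float64(-3.3)]
0.24 [0, np.float64(-1.7), np.float64(-4.8)]
0.32 [0, np.float64(-2.5), np.float64(-6.3)]
0.4 [0, np.float64(-3.4), np.float64(-7.7)]
0.48 [0, np.float64(-4.5), np.float64(-9.1)]
0.56 [0, np.float64(-5.6), np.float64(-10.3)]
0.64 [0, np.float64(-6.9), np.float64(-11.5)]
0.72 [0, np.float64(-8.2), np.float64(-12.6)]
0.8 [0, np.float64(-9.6), np.float64(-13.5)]
0.88 [0, np.float64(-11.1), np.float64(-14.4)]
0.96 [0, np.float64(-12.6), np.float64(-15.1)]
1.04 [0, np.float64(-14.2), np.float64(-15.7)]
1.12 [0, np.float64(-15.9), np.float64(-16.1)]
1.2 [0, np.float64(-17.6), np.float64(-16.5)]
1.28 [0, np.float64(-19.2), np.float64(-16.6)]
1.36 [0, np.float64(-20.9), np.float64(-16.7)]
1.44 [0, np.float64(-22.6), np.float64(-16.6)]
1.52 [0, np.float64(-24.3), np.float64(-16.4)]
1.6 [0, np.float64(-26.0), np.float64(-16.1)]
1.68 [0, np.float64(-27.6), np.float64(-15.6)]
1.76 [0, np.float64(-29.2), np.float64(-15.0)]
1.84 [0, np.float64(-30.8), np.float64(-14.2)]
```

Emit:
play_rows(gripper=[1,1,1,1,1,1,1,1,1], delta_pos=[[0,-0.2,-0.8],[0,-0.4,-1.6],[0,-0.7,-2.5],[0,-1.0,-3.3],[0,-1.7,-4.8],[0,-2.5,-6.3],[0,-3.4,-7.7],[0,-4.5,-9.1],[0,-5.6,-10.3]], turn=[[0,0,0],[0,0,0],[0,0,0],[0,0,0],[0,0,0],[0,0,0],[0,0,0],[0,0,0],[0,0,0]])

```text
time: 4.53
position: [0.5758, -0.0948, 0.2166]
tool_rot: [0.999, 0.038, -0.0, 0.001]
ft_force: [1.1, 2.1, -5.6]
grip_width: 0.0091
grip_force: 20.0
```

Emit:
play_rows(gripper=[1,1,1,1,1,1,1,1,1,1,1,1], delta_pos=[[0,-1.3,-1.2],[0,-2.6,-2.3],[0,-4,-3.2],[0,-5.5,-4.1],[0,-7,-4.8],[0,-8.6,-5.4],[0,-10.3,-5.8],[0,-12,-6.2],[0,-13.6,-6.3],[0,-15.3,-6.4],[0,-17,-6.3],[0,-18.7,-6.1]], turn=[[0,0,0],[0,0,0],[0,0,0],[0,0,0],[0,0,0],[0,0,0],[0,0,0],[0,0,0],[0,0,0],[0,0,0],[0,0,0],[0,0,0]])

```text
time: 6.02
position: [0.5609, 0.0926, 0.2781]
tool_rot: [0.999, 0.038, -0.001, -0.0]
ft_force: [-5.0, -1.1, 3.1]
grip_width: 0.009
grip_force: 20.0
```

Emit:
play_rows(gripper=[1,1,1,1,1,1,0.5,0.5,0.5,0.5,0.5,0.5], delta_pos=[[0,-1.7,0.3],[0,-3.3,0.8],[0,-4.9,1.4],[0,-6.3,2.1],[0,-7.2,2.6],[0,-7.2,2.6],[0,-7.2,2.6],[0,-7.2,2.6],[0,-7.2,2.6],[0,-7.2,1],[0,-7.2,-3],[0,-7.2,-7]], turn=[[0,0,0],[0,0,0],[0,0,0],[0,0,0],[0,0,0],[0,0,0],[0,0,0],[0,0,0],[0,0,0],[0,0,0],[0,0,0],[0,0,0]])

```text
time: 7.52
position: [0.557, 0.1629, 0.3487]
tool_rot: [0.999, 0.038, 0.001, 0.0]
ft_force: [0.9, 0.6, -0.3]
grip_width: 0.0216
grip_force: 0.0
```

```bash
python3 - <<'E'
from h import *
np.set_printoptions(precision=4,suppress=True)
s=robot.get_obs();print(s['q'],s['position'],s['grip_width'])
a=cam('top','top2.png');b=cam('side','side2.png')
K=np.array([.573,-.057,0])+Rn.from_euler('z',4.35,degrees=True).apply([[0,-.05,.078],[0,.068,.05]])
print(K,proj(a,K),proj(b,K))
A=a['color'][130:300,210:410,::-1];B=b['color'][150:320,190:390,::-1]
cv2.imwrite('pics/ab.png',cv2.resize(np.hstack([A,B]),None,fx=2,fy=2,interpolation=cv2.INTER_CUBIC))
E
```

```text
[ 0.0922  0.3466  1.3788 -0.0003  1.415   1.5877] [0.557  0.1629 0.3487] 0.02158622674076518
[[ 0.5768 -0.1069  0.078 ]
 [ 0.5678  0.0108  0.05  ]] [[332.1418 213.8398]
 [276.0174 220.3498]] [[284.0758 243.3574]
 [269.7568 222.0268]]
```

View pics/ab.png

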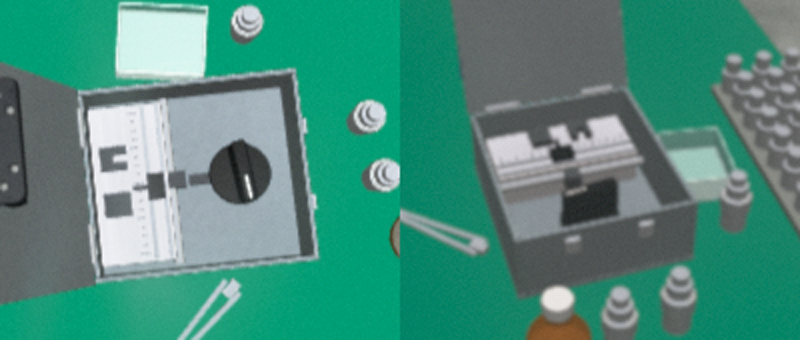

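The lid is open on its stop. The slotted tab is the +x (upper) one, its slot at about (270,208) in the full top image. The pointer is at about (285,223), and the knob at about (330,215), with its bar roughly along x. Next I bring the wrist camera over the knob.

Emit:
play_rows(gripper=[0.5,0.5,0.5,0.4,0.2,0.1,0.1,0.1,0.1,0.1,0.1], delta_pos=[[0,2,0],[0,6,0],[0,10.5,0],[0,15,0],[0,19.5,2],[0,23,5],[0,25.5,8],[0,26.8,11],[0,27.1,12.5],[0,27.1,13],[0,27.1,13]], turn=[[0,0,0],[0,0,0],[0,0,0],[0,0,0],[0,0,0],[0,0,0],[0,0,0],[0,0,0],[0,0,0],[0,0,0],[0,0,0]])

```text
time: 9.0
position: [0.5772, -0.1067, 0.2168]
tool_rot: [0.999, 0.038, 0.0, -0.0]
ft_force: [-0.1, -0.1, 0.1]
grip_width: 0.0391
grip_force: 0.0
```

```bash
python3 - <<'E'
from h import *
np.set_printoptions(precision=4,suppress=True)
w=cam('wrist','w2.png')
s=robot.get_obs();print(s['q'],s['position'],s['grip_width'])
o=np.array([.573,-.057,0]);G=Rn.from_euler('z',4.35,degrees=True)
print(proj(w,o+G.apply([[0,-.05,.078],[0,.068,.05],[.027,.071,.058],[0,.115,.085],[.1,-.115,.085]])))
I=w['color'][60:260,60:400,::-1]
cv2.imwrite('pics/w2c.png',cv2.resize(I,None,fx=2.3,fy=2.3,interpolation=cv2.INTER_CUBIC))
E
```

```text
[-0.3728  0.482   1.5363  0.0001  1.1219  1.1213] [ 0.5776 -0.1067  0.2174] 0.03885821927280541
[[279.9897 196.1486]
 [154.8254 189.1387]
 [145.6933 161.7363]
 [ 85.5028 197.9993]
 [364.0731  72.5445]]
```

View pics/w2c.png

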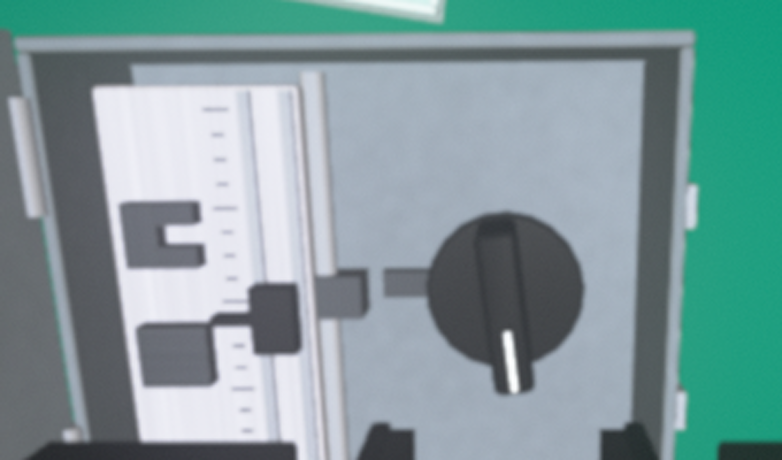

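The crop shows the slot mouth at crop (199,233) and the nose tip at crop (213,319). The bar top runs from crop (496,230) to (513,390). I convert these to gauge coordinates.

```bash
cat > m.py <<'E'
from h import *
np.set_printoptions(precision=4,suppress=True)
o=np.array([.573,-.057,0]);G=Rn.from_euler('z',4.35,degrees=True)
def gp(w,uv,z): return G.inv().apply(plane(w,uv,z)-o)
E
python3 - <<'E'
from m import *
w=cam('wrist')
f=lambda p:np.array(p)/2.3+60
print('rim corners',gp(w,f([[22,46],[690,40]]),.085))
print('slot edges',gp(w,f([[199,223],[200,243],[199,204],[204,266]]),.058))
print('plain edges',gp(w,f([[209,325],[215,383]]),.058))
for z in(.05,.054,.058,.062):print('nose',gp(w,f([[213,314],[213,325],[235,314],[235,325]]),z))
print('slide',gp(w,f([[253,285],[256,352],[296,284],[299,353]]),.062))
B=gp(w,f([[496,230],[513,390]]),.078);d=B[0]-B[1];print('bar',B,B.mean(0),np.degrees(np.arctan2(d[1],d[0])),np.linalg.norm(d))
E
```

```text
rim corners [[ 0.095   0.1139  0.085 ]
 [ 0.0971 -0.1123  0.085 ]]
slot edges [[0.0318 0.0699 0.058 ]
 [0.0239 0.0703 0.058 ]
 [0.0391 0.0692 0.058 ]
 [0.0148 0.0696 0.058 ]]
plain edges [[-0.0094  0.07    0.058 ]
 [-0.034   0.0699  0.058 ]]
nose [[-0.0067  0.0708  0.05  ]
 [-0.0114  0.0713  0.05  ]
 [-0.0067  0.0618  0.05  ]
 [-0.0114  0.0622  0.05  ]]
nose [[-0.0058  0.0694  0.054 ]
 [-0.0104  0.0698  0.054 ]
 [-0.0058  0.0604  0.054 ]
 [-0.0104  0.0608  0.054 ]]
nose [[-0.0048  0.0679  0.058 ]
 [-0.0094  0.0683  0.058 ]
 [-0.0048  0.0591  0.058 ]
 [-0.0094  0.0595  0.058 ]]
nose [[-0.0038  0.0665  0.062 ]
 [-0.0084  0.0669  0.062 ]
 [-0.0038  0.0577  0.062 ]
 [-0.0083  0.0581  0.062 ]]
slide [[ 0.0079  0.0496  0.062 ]
 [-0.0196  0.0506  0.062 ]
 [ 0.0083  0.0326  0.062 ]
 [-0.02    0.0333  0.062 ]]
bar [[ 0.0318 -0.0464  0.078 ]
 [-0.0302 -0.0528  0.078 ]] [ 0.0008 -0.0496  0.078 ] 5.922227555921278 0.06237561543428915
```

Emit:
play_rows(gripper=[0.1,0.1,0.1,0.1,0.1,0.1,0.1,0.1,0.1,0.1,0.1,0.1], delta_pos=[[0,0,0],[0,0,0],[0,0,0],[0,0,0],[0,0,0],[0,0,0],[0,0,0],[0,0,0],[0,0,0],[0,0,0],[0,0,0],[0,0,0]], turn=[[0,0,-0.08],[0,0,-0.25],[0,0,-0.42],[0,0,-0.6],[0,0,-0.78],[0,0,-0.96],[0,0,-1.14],[0,0,-1.32],[0,0,-1.5],[0,0,-1.68],[0,0,-1.86],[0,0,-2.04]])

```text
time: 10.6
position: [0.5778, -0.1066, 0.2178]
tool_rot: [0.488, 0.873, 0.0, 0.001]
ft_force: [-0.1, -0.2, 0.0]
grip_width: 0.0392
grip_force: 0.0
```

Emit:
play_rows(gripper=[0.1,0.1,0.1,0.1,0.1,0.1,0.1,0.1,0.1,0.1], delta_pos=[[0,0,0],[0,0,0],[0,0,0],[0,0,0],[0,0,0],[0,0,0],[0,0,0],[0,0,0],[0,0,0],[0,0,0]], turn=[[0,0,-0.17],[0,0,-0.34],[0,0,-0.51],[0,0,-0.68],[0,0,-0.85],[0,0,-1.0],[0,0,-1.12],[0,0,-1.2],[0,0,-1.2],[0,0,-1.2]])

```text
time: 11.85
position: [0.5774, -0.1068, 0.2172]
tool_rot: [-0.087, 0.996, -0.0, 0.001]
ft_force: [-0.3, 0.8, -0.5]
grip_width: 0.0393
grip_force: 0.0
```

```bash
python3 - <<'E'
from m import *
w=cam('wrist','w3.png')
s=robot.get_obs();R=Rn.from_quat(s['tool_rot']).as_matrix();print(s['q'],s['position'],np.degrees(np.arctan2(R[1,0],R[0,0])))
T=o+G.apply([.0008,-.0497,.044]);print('delta',T,delta(T))
P=o+G.apply([[.0318,-.0464,.078],[-.0302,-.0528,.078],[.0008,-.0497,.078]]);print(proj(w,P))
cv2.imwrite('pics/w3c.png',cv2.resize(w['color'][60:280,170:420,::-1],None,fx=2.5,fy=2.5,interpolation=cv2.INTER_CUBIC))
E
```

```text
[-0.3732  0.4824  1.5367 -0.      1.1216 -2.1177] [ 0.5774 -0.1069  0.217 ] -170.04689669083828
delta [ 0.5776 -0.1065  0.044 ] [-0.0137  0.0402 17.3048]
[[280.9662 232.2816]
 [280.6381 162.7498]
 [280.6923 198.4498]]
```

View pics/w3c.png

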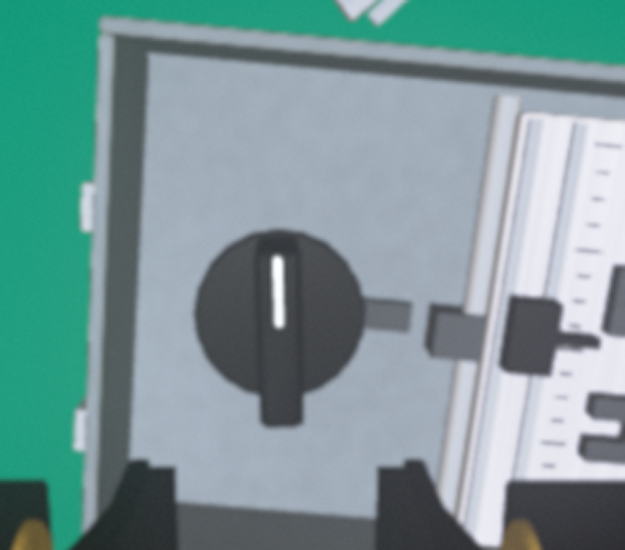

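The crop shows the bar from crop (278,250) to (281,420), upright in the image within 1°, so the fingers are aligned with it. I descend and grip.

Emit:
play_rows(gripper=[0.1,0.1,0.1,0.1,0.1,0.1,0.1,0.1,0.1,1,1,1], delta_pos=[[0,0,2],[0,0,5],[0.05,0.08,8],[0.05,0.08,10.5],[0.05,0.08,12.5],[0.05,0.08,14.5],[0.05,0.08,16],[0.05,0.08,17],[0.05,0.08,17.3],[0.05,0.08,17.3],[0.05,0.08,17.3],[0.05,0.08,17.3]], turn=[[0,0,0],[0,0,0],[0,0,0],[0,0,0],[0,0,0],[0,0,0],[0,0,0],[0,0,0],[0,0,0],[0,0,0],[0,0,0],[0,0,0]], squeeze=15)

```text
time: 13.4
position: [0.5768, -0.1063, 0.0441]
tool_rot: [-0.087, 0.996, -0.0, 0.0]
ft_force: [-0.8, 7.1, 1.8]
grip_width: 0.017
grip_force: 4.5
```

Emit:
play_rows(gripper=[1,1,1], delta_pos=[[0,0,0],[0,0,0],[0,0,0]], turn=[[0,0,0],[0,0,0],[0,0,0]])

```text
time: 13.78
position: [0.5767, -0.1059, 0.044]
tool_rot: [-0.087, 0.996, 0.0, 0.0]
ft_force: [0.2, 2.9, 5.7]
grip_width: 0.0158
grip_force: 15.0
```

Emit:
play_rows(gripper=[1,1,1,1,1,1,1,1,1,1,1,1], delta_pos=[[0,0,0],[0,0,0],[0,0,0],[0,0,0],[0,0,0],[0,0,0],[0,0,0],[0,0,0],[0,0,0],[0,0,0],[0,0,0],[0,0,0]], turn=[[0,0,0.05],[0,0,0.15],[0,0,0.27],[0,0,0.39],[0,0,0.51],[0,0,0.63],[0,0,0.75],[0,0,0.87],[0,0,0.99],[0,0,1.1],[0,0,1.17],[0,0,1.2]])

```text
time: 15.28
position: [0.5769, -0.1055, 0.044]
tool_rot: [0.491, 0.871, 0.001, 0.0]
ft_force: [0.8, 5.0, 5.7]
grip_width: 0.0162
grip_force: 15.0
```

```bash
python3 - <<'E'
from m import *
s=robot.get_obs();print(s['q'],s['position'],s['ft_force'],s['moment'],s['grip_force'])
a=cam('top','top4.png');b=cam('side');w=cam('wrist')
P=o+G.apply([[.0085,.068,.056],[.027,.071,.058]])
for c in(a,b,w):print(proj(c,P))
S=lambda i:cv2.resize(i[:,:,::-1],(390,290),interpolation=cv2.INTER_CUBIC)
cv2.imwrite('pics/v4.png',np.vstack([np.hstack([S(a['color'][180:250,240:334]),S(b['color'][195:255,225:305])]),np.hstack([S(w['color']),S(b['color'][150:320,160:388])])]))
E
```

```text
[-0.372   0.7275  1.661   0.0017  0.7525 -0.9168] [ 0.5769 -0.1055  0.044 ] [0.7824 5.0053 5.691 ] [ 0.8671 -0.2232  0.081 ] 14.999635694548488
[[275.5809 216.1863]
 [273.3394 207.6521]]
[[273.0824 219.4299]
 [280.0275 216.7008]]
[[438.8524  38.7102]
 [485.5485  53.8004]]
```

View pics/v4.png

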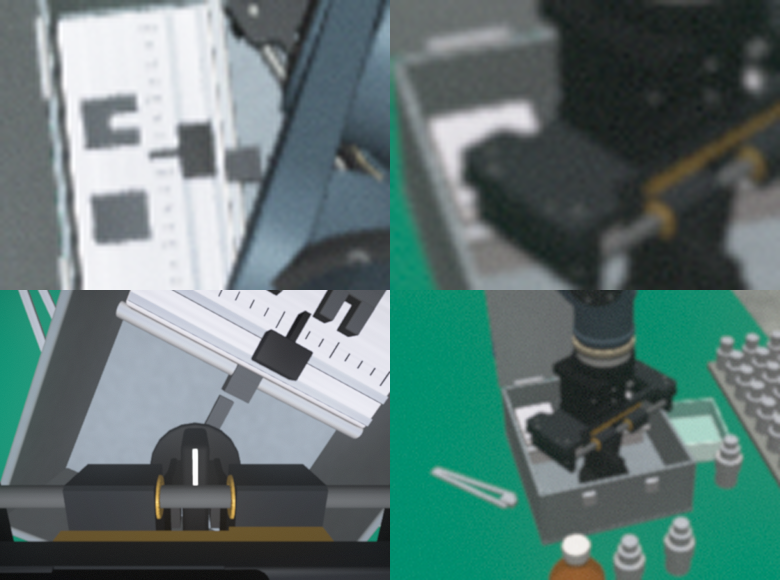

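The knob turns, and the pointer has moved towards +x: the nose is at about (279,217) in top and the slot at v≈209. The wrist view also shows both. I turn further.

Emit:
play_rows(gripper=[1,1,1,1,1,1,1,1,1,1,1,1], delta_pos=[[0,0,0],[0,0,0],[0,0,0],[0,0,0],[0,0,0],[0,0,0],[0,0,0],[0,0,0],[0,0,0],[0,0,0],[0,0,0],[0,0,0]], turn=[[0,0,0.05],[0,0,0.17],[0,0,0.31],[0,0,0.45],[0,0,0.59],[0,0,0.73],[0,0,0.87],[0,0,1.01],[0,0,1.15],[0,0,1.25],[0,0,1.3],[0,0,1.3]])

```text
time: 16.92
position: [0.5773, -0.1056, 0.044]
tool_rot: [0.918, 0.396, 0.001, 0.0]
ft_force: [0.3, 4.3, 4.1]
grip_width: 0.016
grip_force: 15.0
```

```bash
python3 - <<'E'
from m import *
s=robot.get_obs();print(s['q'],s['position'],s['ft_force'],s['moment'],s['grip_force'])
a=cam('top','top5.png');w=cam('wrist','w5.png')
P=o+G.apply([[.0245,.068,.056],[.028,.071,.058]])
for c in(a,w):print(proj(c,P))
A=cv2.resize(a['color'][180:250,240:320,::-1],(320,280),interpolation=cv2.INTER_CUBIC)
u,v=proj(w,P)[0].astype(int);y0=max(v-50,0);x0=max(u-60,0);print(y0,x0)
cv2.imwrite('pics/v5.png',np.hstack([A,cv2.resize(w['color'][y0:y0+100,x0:x0+120,::-1],None,fx=2.8,fy=2.8,interpolation=cv2.INTER_CUBIC)]))
E
```

```text
[-0.372   0.7277  1.6606  0.002   0.7519  0.3825] [ 0.5773 -0.1056  0.044 ] [0.2507 4.2924 4.0612] [ 0.7764 -0.2243 -0.0679] 15.000126912491396
[[274.8704 208.7721]
 [273.2951 207.1888]]
[[101.4716  45.4478]
 [ 97.6938  31.3651]]
0 41
```

View pics/v5.png

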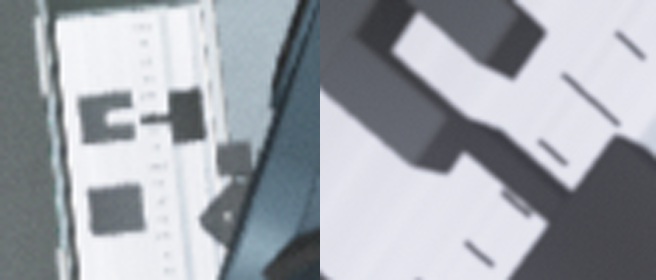

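The wrist crop shows the nose just short of the slot's centre line. The nose edges run from about crop (490,127) to (575,190) and from (463,152) to (548,220). The slot mouth's top corners are at about (490,65) and (447,112). I convert to gauge x.

```bash
python3 - <<'E'
from m import *
w=cam('wrist');a=cam('top')
f=lambda p:(np.array(p,float)-[320,0])/2.8+[41,0]
print('slot',gp(w,f([[490,65],[447,112],[420,15]]),.058))
print('slot base',gp(w,f([[515,78],[455,172]]),.048))
for z in(.054,.056,.058,.062):print(z,gp(w,f([[490,127],[463,152],[575,190],[548,220]]),z))
# top view: dark profile along gauge x at nose / slot
g=lambda p:np.array(p)/4.+[240,180]
print('top slot',gp(a,g([[133,106],[134,126],[131,92],[134,139]]),.058),'nose',gp(a,g([[142,120],[165,119.5]]),.056),'slide',gp(a,g([[170,92],[172,143],[202,90],[204,140]]),.062))
gr=cv2.cvtColor(w['color'],cv2.COLOR_RGB2GRAY)
xs=np.arange(-.012,.052,.001)
def prof(c,y,z):
    uv=proj(c,o+G.apply(np.c_[xs,np.full_like(xs,y),np.full_like(xs,z)])).astype(np.float32)
    return cv2.remap(cv2.cvtColor(c['color'],cv2.COLOR_RGB2GRAY),uv[:,0],uv[:,1],cv2.INTER_LINEAR).ravel()
print(xs[0]);print('w nose',prof(w,.062,.056));print('w slot',prof(w,.073,.058));print('t nose',prof(a,.062,.056));print('t slot',prof(a,.075,.058))
E
```

```text
slot [[0.0314 0.0715 0.058 ]
 [0.0226 0.0725 0.058 ]
 [0.0301 0.0819 0.058 ]]
slot base [[0.0309 0.0726 0.048 ]
 [0.0145 0.0718 0.048 ]]
0.054 [[0.0242 0.0688 0.054 ]
 [0.0189 0.0698 0.054 ]
 [0.0255 0.0551 0.054 ]
 [0.0196 0.0556 0.054 ]]
0.056 [[0.0246 0.0679 0.056 ]
 [0.0194 0.0689 0.056 ]
 [0.0259 0.0544 0.056 ]
 [0.0201 0.0549 0.056 ]]
0.058 [[0.025  0.0671 0.058 ]
 [0.0198 0.068  0.058 ]
 [0.0262 0.0537 0.058 ]
 [0.0205 0.0541 0.058 ]]
0.062 [[0.0257 0.0653 0.062 ]
 [0.0207 0.0662 0.062 ]
 [0.027  0.0523 0.062 ]
 [0.0214 0.0527 0.062 ]]
top slot [[0.0295 0.071  0.058 ]
 [0.0187 0.0714 0.058 ]
 [0.0371 0.0713 0.058 ]
 [0.0118 0.0721 0.058 ]] nose [[0.0217 0.0669 0.056 ]
 [0.0208 0.0546 0.056 ]] slide [[0.0346 0.0506 0.062 ]
 [0.0074 0.0522 0.062 ]
 [0.034  0.0335 0.062 ]
 [0.0073 0.0351 0.062 ]]
-0.012
w nose [232 232 232 210 210 231 231 232 231 231 231 231 187 175 231 230 230 229
 230 229 230 210 186 228 228 228 228 228 227 227 212 159 104  76  76  74
  67  92 212 213 180 225 226 226 226 226 226 226 212 140 224 226 226 225
 225 225 226 218 158 223 225 224 225 224]
w slot [108 103  84  80  83 163 228 228 227 228 228 227 228 227 228 228 228 227
 227 227 227 227 227 227 227 212 118 105 103 103 102 101 101 101  89  71
 170 225 225 225 225 226 209 104  96  96  94  94  94  94  93  82 155  14
   0   0   0   0   0   0   0   0   0   0]
t nose [227 225 230 235 236 236 233 228 223 218 220 229 236 237 237 237 236 233
 230 228 226 229 234 237 237 236 233 231 228 224 216 207 172 131 115 109
 125 153 182 210 231 235 238 238 238 233 228 223 217 221 230 236 237 237
 235 232 229 225 230 236 239 239 238 234]
t slot [153 180 206 221 233 236 237 238 238 239 238 238 238 239 239 239 238 238
 238 238 237 236 230 220 198 162 132 121 114 117 120 130 140 165 194 214
 229 237 237 233 221 203 163 126 122 119 119 119 128 138 160 189 213 228
 239 240 240 240 241 241 241 241 241 241]
```

The estimates of the remaining gap run from about 3 to 5 mm. I turn 0.3 rad (3.6 mm) and look again.

Emit:
play_rows(gripper=[1,1,1,1,1], delta_pos=[[0,0,0],[0,0,0],[0,0,0],[0,0,0],[0,0,0]], turn=[[0,0,0.1],[0,0,0.2],[0,0,0.3],[0,0,0.3],[0,0,0.3]])

```text
time: 17.75
position: [0.5774, -0.1057, 0.044]
tool_rot: [0.967, 0.255, 0.001, -0.0]
ft_force: [1.4, 5.4, 5.2]
grip_width: 0.0161
grip_force: 15.0
```

```bash
cat >> m.py <<'E'
xs=np.arange(.005,.050,.001)
def prof(c,y,z):
    uv=proj(c,o+G.apply(np.c_[xs,np.full_like(xs,y),np.full_like(xs,z)])).astype(np.float32)
    return cv2.remap(cv2.cvtColor(c['color'],cv2.COLOR_RGB2GRAY),uv[:,0],uv[:,1],cv2.INTER_LINEAR).ravel()
E
python3 - <<'E'
from m import *
w=cam('wrist','w6.png');a=cam('top','top6.png')
print('w nose',prof(w,.062,.056));print('w slot',prof(w,.075,.058));print('t nose',prof(a,.062,.056));print('t slide',prof(a,.042,.062));print('t slot',prof(a,.075,.058))
print(proj(w,o+G.apply([.0245,.068,.056])),robot.get_obs()['q'][5])
cv2.imwrite('pics/v6.png',cv2.resize(w['color'][:140,30:220,::-1],None,fx=4,fy=4,interpolation=cv2.INTER_CUBIC))
E
```

```text
w nose [231 230 230 230 230 228 230 230 231 229 230 230 229 228 227 229 229 227
 152  74  74  75  70  66 116 221 228 228 228 228 228 227 167 194 228 228
 228 228 228 228 228 222 225 228 228 228]
w slot [227 227 227 226 226 226 226 226 212 127 106 106 105 105 104 105 103  90
  73  87 200 225 225 224 224 210 119 103 104 105 104 105 105 106  94  91
 204 225 225 224 224 225 224 225 225 225]
t nose [233 230 228 226 229 234 236 237 237 234 232 230 228 232 236 236 237 225
 210 178 137 118 134 156 188 217 226 234 232 229 224 218 222 231 237 238
 237 234 230 228 225 230 237 238 239 237]
t slide [182 211 224 237 227 218 182 142 118  99  88  83  80  79  79  80  81  81
  80  80  81  80  78  79  80  80  78  77  77  77  77  79  88  99 139 181
 208 231 240 242 243 242 241 242 243 242]
t slot [238 238 238 238 237 230 220 198 164 133 122 115 118 121 131 141 166 194
 214 230 237 238 234 221 203 162 123 119 116 118 121 129 138 159 189 212
 228 239 240 240 240 240 240 240 241 241]
[[ 46.4059 111.6086]] 0.6814844437797077
```

View pics/v6.png

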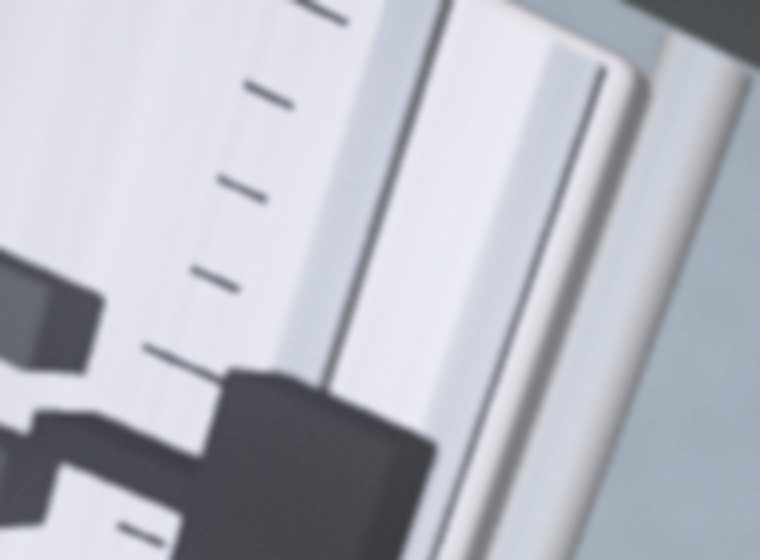

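The nose is nearly centred, about 0.5–1 mm short. I add a 0.05 rad turn, release, rise, and then check with the wrist camera directly over the nose to remove parallax.

Emit:
play_rows(gripper=[1,1,1,0.1,0.1,0.1,0.1,0.1,0.1,0.1,0.1,0.1], delta_pos=[[0,0,0],[0,0,0],[0,0,0],[0,0,0],[0,0,0],[0,0,-0.5],[0,0,-2],[0,0,-5],[0,0,-9],[0,0,-13],[0,0,-15],[0,0,-15]], turn=[[0,0,0.05],[0,0,0.05],[0,0,0.05],[0,0,0.05],[0,0,0.05],[0,0,0.05],[0,0,0.05],[0,0,0.05],[0,0,0.05],[0,0,0.05],[0,0,0.05],[0,0,0.05]])

```text
time: 19.35
position: [0.5778, -0.1069, 0.1964]
tool_rot: [0.973, 0.231, 0.002, 0.002]
ft_force: [0.6, -0.1, -0.1]
grip_width: 0.0388
grip_force: 0.0
```

```bash
python3 - <<'E'
from m import *
w=cam('wrist');s=robot.get_obs();c=-w['R'].T@w['t']
T=o+G.apply([.026,.04,0]);T[2]=c[2]
R=Rn.from_quat(s['tool_rot']);print(c,R.inv().apply(T-c)*100,s['position'],np.degrees(R.as_euler('xyz')),w['R'][2])
E
```

```text
[ 0.6413 -0.0736  0.3595] [-1.4339 -7.2661 -0.0147] [ 0.5767 -0.1065  0.1947] [179.9003  -0.0828  26.6877] [-0.2349 -0.1237 -0.9641]
```

Emit:
play_rows(gripper=[0.1,0.1,0.1,0.1,0.1], delta_pos=[[-0.4,-2,0],[-0.9,-4.5,0],[-1.3,-6.6,0],[-1.4,-7.2,0],[-1.4,-7.2,0]], turn=[[0,0,0],[0,0,0],[0,0,0],[0,0,0],[0,0,0]])

```text
time: 20.02
position: [0.5318, -0.0482, 0.1934]
tool_rot: [0.973, 0.231, 0.0, 0.0]
ft_force: [0.2, 0.5, -0.1]
grip_width: 0.0393
grip_force: 0.0
```

```bash
python3 - <<'E'
from m import *
w=cam('wrist','w7.png');c=-w['R'].T@w['t'];print(G.inv().apply(c-o))
print('nose',prof(w,.062,.056));print('nose2',prof(w,.065,.056));print('slide',prof(w,.042,.062));print('slot',prof(w,.075,.058));print('slot',prof(w,.080,.058))
u,v=proj(w,o+G.apply([.026,.065,.056]))[0].astype(int);print(u,v)
cv2.imwrite('pics/v7.png',cv2.resize(w['color'][max(v-60,0):v+60,max(u-80,0):u+80,::-1],None,fx=4.5,fy=4.5,interpolation=cv2.INTER_CUBIC))
E
```

```text
[0.0263 0.0399 0.3563]
nose [236 235 227 202 211 231 236 235 235 235 235 229 207 205 229 235 235 235
 235 231 194 129  96 109 170 223 234 235 235 234 223 200 216 233 235 235
 235 235 235 229 204 206 231 235 235 235]
nose2 [236 235 233 231 233 235 235 235 235 235 235 233 230 231 234 235 235 235
 235 229 190 123  93 113 174 224 234 234 235 234 223 198 215 232 235 234
 234 235 235 233 228 229 234 234 235 234]
slide [234 234 234 233 234 234 234 231 201 134  95  92  92  93  92  93  92  92
  93  92  92  92  92  91  91  91  91  91  91  91  91  92  89  90  88  99
 160 222 236 236 236 236 236 236 236 237]
slot [235 235 235 235 235 236 235 234 219 168 124 113 114 114 114 113 114 141
 200 231 235 235 235 235 234 215 154 117 113 111 112 112 111 114 149 207
 233 236 235 235 235 236 235 235 235 236]
slot [235 236 235 236 236 235 236 234 218 165 121 113 114 113 113 112 116 145
 206 233 235 235 236 235 233 210 150 114 111 111 112 111 110 116 153 216
 234 236 235 236 236 236 236 235 235 235]
250 97
```

View pics/v7.png

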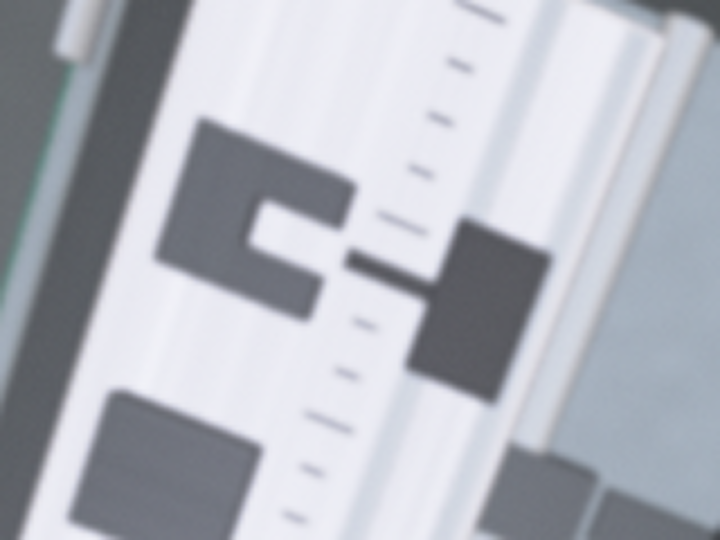

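Viewed from directly above, the nose centre is 0.55 mm from the slot centre. The allowance is ±2 mm, so the nose lies fully inside the slot. The arm is clear and the lid is open, so I hand in.

```bash
python3 -c "
from rig import robot
print(robot.hand_in())"
```

```text
the job is handed in; nothing more can be done
None
```

The job is handed in: the lid is open on its stop, and the pointer's nose points into the slotted tab's slot, about 0.5 mm off centre with its full width inside; nothing around the gauge was touched.

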